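# Scan the location label, then turn the jar tray to the nozzle bottle and hold it

## Task

Take the barcode scanner out of its cradle, hold it level and steady for a good second with its window 4 to 10 cm squarely in front of the middle of the barcode label on the jar tray's riser, and set it back in its cradle. Then turn the revolving jar tray until the tall bottle with the cone nozzle stands at the very front, centred above the barcode label. Finish with the gripper still closed on the tray's top handle, holding the tray still (do not let go), with every jar still upright in its place and the other things on the bench left alone.

Things in the scene. Friction and masses are not known exactly. Their poses are not given: they have to be found in the camera images.
- riser: fixed plywood riser box under the jar tray, 220 x 226 mm, 80 mm high; origin at the centre of its underside on the bench, x axis from its front face (with the barcode label) to its back, z up. The front is the side towards the robot, turned at most 20 degrees either way. The tray turns on its vertical centre line
- label (a point): centre of the barcode label (white, 74 mm wide, 36 mm high, black bars) on the riser's upright front face, 37 mm above the bench, 108 mm in front of the riser's centre; axes as the riser's, so the label faces along -x of these axes
- tray: round grey revolving tray, 224 mm across, that turns freely either way and without end about its upright axis with a light drag (about 0.04 N m) and stays where it is left; origin on that axis at the top of the riser (80 mm above the bench), z up, turns with the tray. Its floor lies 18 mm above the origin; low fins 16 mm high part it into six pockets whose centres lie 75 mm from the axis. A jar stands loose in each pocket. A steel column of 16 mm diameter carries the handle
- handle: black bar handle fixed on top of the tray's column and turning with it: 76 mm long along its y axis, 18 mm thick along x, 24 mm high; origin at the bar's centre, on the tray's axis, 235 mm above the bench and above all jars: gripped across its thickness from above and twisted, it turns the tray
- nozzle_bottle: the bottle to bring to the front: white squeeze bottle of 46 mm diameter, straight to 82 mm, with a cone nozzle on top, 138 mm high in all, the tallest thing standing in the tray; origin at the centre of its underside, z up; stands loose in a pocket of the tray, 75 mm from the axis
- flat_cap_bottle: white bottle with a flat cap, 44 mm diameter, 90 mm high, loose in another pocket of the tray; origin under its centre, z up
- jar_a: clear jar, 50 mm diameter, 66 mm high, loose in another pocket; origin under its centre, z up
- jar_b: clear jar like jar_a, loose in another pocket; origin under its centre, z up
- jar_c: low white jar, 52 mm diameter, 50 mm high, loose in another pocket; origin under its centre, z up
- jar_d: low white jar like jar_c, loose in another pocket; origin under its centre, z up
- scanner: stick barcode scanner, loose, 130 mm long, about 0.15 kg; origin at its underside, mid-length, x axis along it towards the window, z up. Its black body, 34 mm wide and 28 mm high, runs from x = -65 to +31 mm; the grey head, 48 mm wide and 32 mm high, from there to +65 mm. At the start it lies level in its cradle, underside 28 mm above the bench; between the cradle's rests (from x = -43 to +30 mm) its sides are free to be gripped
- window (a point): centre of the scan window on the scanner's front end, 65 mm ahead of the scanner's origin and 16 mm above its underside; axes as the scanner's, it looks along +x
- cradle: fixed grey charging cradle, 150 x 70 mm, with a rest between splayed cheeks under the scanner's head and another under its tail; base plate 10 mm high, cheeks up to 52 mm; origin at the centre of its underside on the bench, x axis towards the scanner's window end, z up. Stands either to the left or to the right of the riser, window end away from the robot
- seat (a point): where the scanner's origin lies when it is home in the cradle, 28 mm above the cradle's origin; about 4 mm of play to either side and 5 mm lengthwise; axes as the cradle's
- tape_dispenser: bystander: fixed heavy bench tape dispenser, 170 x 70 mm, 104 mm high, on the side opposite the cradle; origin under its centre
- tape_roll: bystander: loose roll lying flat beside the riser, 104 mm diameter, 48 mm high; origin under its centre
- carton_a: bystander: loose upright white carton, 50 x 50 x 110 mm; origin under its centre
- carton_b: bystander: loose upright white carton like carton_a; origin under its centre
- marker: bystander: loose marker pen lying on the bench, 135 mm long, 14 mm thick; origin under its middle
- safety_knife: bystander: loose safety knife lying on the bench, 145 mm long, 26 mm wide, 17 mm high; origin on the bench under its middle
Mind the look-alikes: they are no part of the job. What is meant by the scanner is not orange, pink or yellow, and is the larger of those in its own colour.

How it is judged:
On the way, in this order (a step that is already met when the one before it is completed fails the run):
1. the held scanner is aimed at the middle of the barcode label, squarely and steadily (contact force between the fingers and scanner above 2 N and x of label in the frame of window between 0.025 and 0.13 m and y of label in the frame of window between -0.02 and 0.02 m and z of label in the frame of window between -0.018 and 0.018 m and angle between the x axis of window and the x axis of label, either way round below 0.35 rad and angle between scanner's own z axis and vertical below 0.35 rad and linear speed of scanner below 0.03 m/s and angular speed of scanner below 0.25 rad/s), for 0.8 s.
2. the scanner is back in its cradle and let go, the tray not yet turned to the bottle (distance between scanner and seat below 0.012 m and angle between scanner's own z axis and vertical below 0.12 rad and contact force between the fingers and scanner below 0.1 N and linear speed of scanner below 0.03 m/s and not (x of nozzle_bottle in the frame of riser between -0.095 and -0.05 m and y of nozzle_bottle in the frame of riser between -0.015 and 0.015 m)), for 0.2 s.
3. the nozzle bottle stands at the front with the gripper holding the tray's handle (x of nozzle_bottle in the frame of riser between -0.095 and -0.05 m and y of nozzle_bottle in the frame of riser between -0.015 and 0.015 m and contact force between the fingers and handle above 4 N and angular speed of tray below 0.06 rad/s), for 0.3 s.
At the end, for the whole second after the job is handed in: Fingers grip the tray handle (over 4 N), the tray is still, the nozzle bottle stands at the front within 15 mm of the middle line through the label, all six jars stand upright in the tray, and the scanner, aimed at the label for 0.8 s before, lies let go in its cradle within 12 mm of home (all of step 3 and distance between scanner and seat below 0.012 m and angle between scanner's own z axis and vertical below 0.12 rad and contact force between the fingers and scanner below 0.1 N and linear speed of scanner below 0.03 m/s and angle between each of nozzle_bottle, flat_cap_bottle, jar_a, jar_b, jar_c, jar_d's own z axis and vertical below 0.15 rad and horizontal distance between each of nozzle_bottle, flat_cap_bottle, jar_a, jar_b, jar_c, jar_d and tray below 0.095 m and z of each of nozzle_bottle, flat_cap_bottle, jar_a, jar_b, jar_c, jar_d in the frame of tray above 0.012 m); the arm keeps its last pose, push and grip.
It fails at once if a jar or bottle in the tray is tipped over (angle between any of nozzle_bottle, flat_cap_bottle, jar_a, jar_b, jar_c, jar_d's own z axis and vertical above 0.4 rad).
It fails at once if another loose thing on the bench is knocked or moved (distance of any of tape_roll, carton_a, carton_b, marker, safety_knife from where it was at the start of the episode above 0.03 m).
It also fails if it takes over 56 s, if anything falls off the work surface, if the arm or the gripper's body presses on something with over 40 N, if the wrist force passes 120 N, or if a joint passes its speed limit or range.

## Robot

A 6-joint arm with a two-finger parallel gripper is mounted at the origin on the work surface. World frame = base frame: x ahead of the robot, y to its left, z up, the work surface at z = 0. Lengths are in m, angles in rad, forces in N, time in s.
With the tool pointing down it reaches from about 0.35 to 0.975 m from the base axis. Payload 4.9 kg.
Tool frame: the origin (TCP) lies at the very end of the fingers, on their centre line; the grasp point (between the pads) lies 19 mm behind it (pinch_z is the distance from the TCP to the grasp point, in m); z points along the fingers, y is the line along which they close (so a half turn about z gives the same grasp; the last joint's range is limited). The gripper opens to 85 mm and grips with 20 to 120 N. Pads are 22 mm wide; open, the fingers measure 114 mm over their backs; the gripper's body (76 mm by 85 mm) begins 54 mm behind the grasp point. The pads swing forward as they close: fully open they stand 13 mm farther back than shut.
Start: joints at [1.213, 0.053, 1.613, -0, 1.476, -0.119], TCP at [0.148, 0.607, 0.231] pointing down, gripper open.
Joint ranges: [-3.01, 3.01], [-1.01, 2.22], [0.06, 2.58], [-1.02, 4.17], [0.09, 2.62], [-3.14, 3.14]. Speed limits (rad/s): [2.57, 2.57, 3.14, 3.14, 3.14, 3.14].

## Interface

Orientations are given as a unit quaternion [w, x, y, z].
In Python, from plant import * gives the robot as it stands. The module is installed in compiled form; this text tells all that it offers.
- The arm moves only by the tool play_rows, never from a script. Its arguments are lists of equal length, an entry for each row: "linear": the shift along the world's x, y, z in m, a list of three; "turn": the turn about the world's z in degrees. A call has 1 to 8 rows; each row shifts and turns the commanded pose from where the row before left it; what a row does not reach is not made up. A row lasts 1/8 s, in which the tool goes at most 62.5 mm and 10.7 degrees, less where a joint would pass 70% of its speed; a pose out of reach is approached as far as the arm can. A call is refused whole if a number of a shift passes 0.0625 or a number of a turn 10.7, either way. A call with a gripper value outside its range is refused whole. "hand" is the finger opening in m, from 0 to 0.0854, set as the call begins (left out, the last holds). The fingers move at their own pace and stop on an object; the grip force is fixed at half the most. Time passes only in rows, so rows that do not move let the fingers close. It gives the time, the measured TCP pose, the force, the opening and the grip force at its end, in the units of the state.
- state(): the state, without advancing time (a new reading comes with each control period).
- grab_frame(name): name is "side" or "top"; returns the picture (384x512x3 uint8, red, green, blue); there is no depth.
- camera_info(name): a dict with "camera_matrix" (3x3 intrinsics, pixels), "distortion" ([k1, k2, p1, p2, k3] as OpenCV has them; the pictures are not rectified), "origin" and "attitude" of the camera in the world. Camera axes: x right, y down, z forward; pixel columns grow to the right and rows downward; lengths in m; the calibration is good to about 2 mm. A picture is of the moment at which its call begins. camera_info takes no time and is no camera call.
- job_done(): hands the job in; it is judged then, once.
Trained networks look in the newest picture that a camera, given by its name, has taken for a name from the list of things; names that differ only in an ending like _2 or _b are one class to them, and where a whole thing is asked for, a point or a joint stands for the part that bears it (a point fixed in the world has none). Each returns a list of dicts, best first, with "p" (0 to 1); they miss things now and then, are a little off and sometimes report something else, mostly with a low value. They report only what shows in the picture. A call takes as long as a camera call. They do not tell look-alikes from the thing itself.
- trace(camera, thing): "region" (384x512 bool, what is visible of it) and "location" ([column, row] in pixels, amid what is visible of it).
The state is a dict: "time": time; "joint_pos": joint angles; "joint_vel": joint speeds; "joint_efforts": joint torques, N m; "tool_pos": TCP position; "tool_rot": TCP orientation; "contact_force": force on the tool from outside, world axes, zero at the start; "ft_torque": the same for the moment, N m; "gripper_width": opening from 0.0 (shut) to 1.0 (fully open); "grasp_force": force on a finger pad.
Only numpy, scipy, OpenCV 4.12 (cv2) and the standard library are available. Lean on these libraries where they do the work, as an engineer would, in place of code of your own. Each camera call takes 0.05 s, during which the arm holds its last target. There are 200 camera calls.

## Working session

There is one attempt and no reset: what is moved stays moved. The work goes in short steps, Python scripts to look and compute and a tool call to move; the robot and the scene stay as the last step left them, time stands still between calls to the robot, and variables do not carry over. Pictures are saved under pics/ and viewed, at most 10 in all, crops included, and the job is handed in when it is done.

Besides the shell and the picture viewer there is one more tool, called after ">>>" as name(argument=value, ...) on one line, values as JSON. play_rows: Moves the arm, as the interface text tells. Its arguments: {"type":"object","properties":{"linear":{"type":"array","items":{"type":"array","items":{"type":"number"}}},"turn":{"type":"array","items":{"type":"number"}},"hand":{"type":"number"}},"required":["linear","turn"]}

```bash
mkdir -p pics
python3 - <<'E'
from plant import *
import cv2
for n in("side","top"):
    f=grab_frame(n); cv2.imwrite(f"pics/{n}0.png",f[:,:,::-1])
    print(n,camera_info(n))
s=state();print(s)
for n in("side","top"):
    for t in("scanner","cradle","label","riser","nozzle_bottle","handle","flat_cap_bottle","tape_dispenser","carton_a","marker","safety_knife","tape_roll"):
        try: print(n,t,[(round(d["p"],2),[round(float(v)) for v in d["location"]],int(d["region"].sum())) for d in trace(n,t)][:4])
        except Exception as e: print(n,t,e)
print(state()["time"])
E
```

```text
side {'camera_matrix': array([[439.71747568,   0.        , 260.64259004],
       [  0.        , 439.71747568, 192.02656852],
       [  0.        ,   0.        ,   1.        ]]), 'distortion': array([-0.13828919,  0.        ,  0.        ,  0.        ,  0.        ]), 'origin': array([ 0.14389949, -0.96586679,  1.35363785]), 'attitude': array([-0.35808224,  0.92086452, -0.14383601,  0.05564935])}
top {'camera_matrix': array([[409.10361255,   0.        , 259.72641706],
       [  0.        , 409.10361255, 189.9352501 ],
       [  0.        ,   0.        ,   1.        ]]), 'distortion': array([-0.01203557,  0.        ,  0.        ,  0.        ,  0.        ]), 'origin': array([0.3095349 , 0.06742131, 1.42601268]), 'attitude': array([-0.05196043,  0.70978242, -0.70084759,  0.0481838 ])}
{'time': 0.1, 'joint_pos': array([ 1.21298268e+00,  5.32992624e-02,  1.61420157e+00, -1.23478914e-06,
        1.47598148e+00, -1.19014372e-01]), 'joint_vel': array([ 0.0001719 , -0.00180929, -0.00281964,  0.00058685,  0.00019903,
       -0.00249072]), 'joint_efforts': array([-1.44670885e-03, -3.94904387e+01, 
[... 1154 characters left out ...]
90, 176], 493)]
top scanner [(0.94, [102, 222], 471), (0.88, [189, 208], 452), (0.68, [222, 220], 231), (0.65, [151, 245], 481)]
top cradle [(0.98, [195, 214], 474)]
top label [(0.74, [282, 180], 768), (0.22, [192, 214], 478)]
top riser [(0.81, [273, 174], 1023), (0.54, [388, 146], 404)]
top nozzle_bottle [(0.75, [314, 149], 239), (0.61, [276, 179], 913)]
top handle [(0.73, [292, 133], 153)]
top flat_cap_bottle [(0.67, [265, 142], 165)]
top tape_dispenser [(0.71, [376, 207], 1171)]
top carton_a [(0.78, [392, 146], 415), (0.62, [356, 143], 404), (0.4, [156, 190], 157)]
top marker [(0.34, [204, 136], 489)]
top safety_knife [(0.74, [203, 134], 473), (0.61, [405, 184], 305)]
top tape_roll []
1.3
```

Run:
```python
import cv2
a=cv2.imread("pics/top0.png")[90:270,80:440];cv2.imwrite("pics/topc.png",cv2.resize(a,(800,400),interpolation=3))
a=cv2.imread("pics/side0.png")[120:345,180:400];cv2.imwrite("pics/sidec.png",cv2.resize(a,None,fx=2.66,fy=2.66,interpolation=3)[:600])
```

```text
(no output)
```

View pics/topc.png

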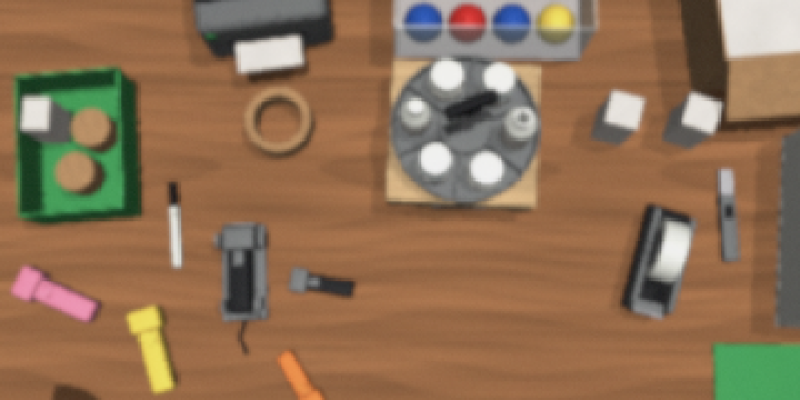

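View pics/sidec.png

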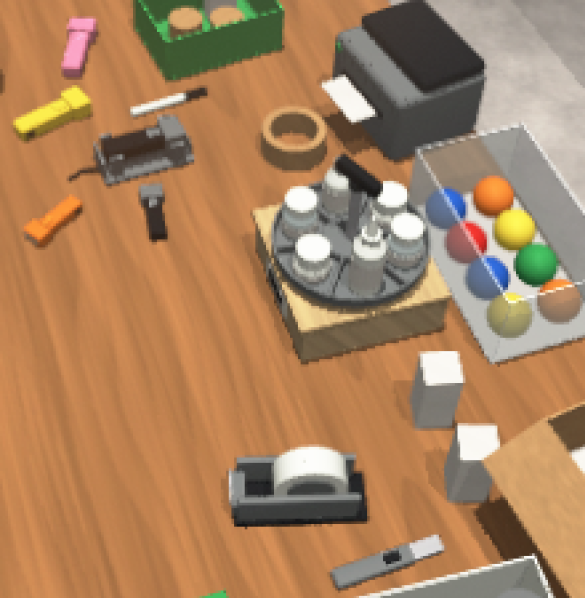

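The top picture (crop scale 2.22 from (80,90)) shows the black scanner in the grey cradle at about px (189,212). A small black look-alike lies at (225,217). The riser is around (288,150), and the handle bar at (292,137). The nozzle bottle is at about (313,145), on the right, and it is the tall one in the side view. Next I'll zoom in for sub-pixel positions.

```bash
cat > h.py <<'E'
import numpy as np, cv2
from scipy.spatial.transform import Rotation as R
from plant import *
def cam(n):
    c=camera_info(n); q=np.array(c["attitude"]); return np.array(c["camera_matrix"]),np.array(c["distortion"]),np.array(c["origin"]),R.from_quat(q[[1,2,3,0]]).as_matrix()
def ray(n,px,z):
    K,D,o,M=cam(n); u=cv2.undistortPoints(np.array(px,float).reshape(-1,1,2),K,D)[:,0]
    d=np.c_[u,np.ones(len(u))]@M.T; return o+d*((z-o[2])/d[:,2])[:,None]
def proj(n,P):
    K,D,o,M=cam(n); r=cv2.Rodrigues(M.T)[0]
    return cv2.projectPoints(np.array(P,float).reshape(-1,1,3),r,-M.T@o,K,D)[0][:,0]
def box(x0,x1,y0,y1,z0,z1): return np.array([[x,y,z] for x in(x0,x1) for y in(y0,y1) for z in(z0,z1)],float)
def place(P,x,y,yaw,z=0):
    c,s=np.cos(yaw),np.sin(yaw); P=np.atleast_2d(P); return np.c_[x+c*P[:,0]-s*P[:,1],y+s*P[:,0]+c*P[:,1],P[:,2]+z]
E
python3 - <<'E'
from h import *
print(ray("top",[[189.4,212.4]],.05),ray("top",[[313.5,144.6]],.2),ray("top",[[291.5,137]],.247))
print(ray("top",[[254.6,117],[323,117],[254,182],[321.7,183]],.08))
for n,p,w in(("top",(288,150),46),("top",(192,212),36)):
    pass
f=cv2.imread("pics/top0.png"); s=cv2.imread("pics/side0.png")
A=cv2.resize(f[110:190,246:332],None,fx=4.6,fy=4.6,interpolation=2)
B=cv2.resize(f[185:243,165:246],None,fx=4.6,fy=4.6,interpolation=2)
C=cv2.resize(s[165:260,270:355],None,fx=4.6,fy=4.6,interpolation=2)
D=cv2.resize(s[158:195,205:265],None,fx=4.6,fy=4.6,interpolation=2)
o=np.zeros((600,800,3),np.uint8)
def put(a,y,x):
    h,w=a.shape[:2]; t=o[y:y+h,x:x+w]; t[:]=a[:t.shape[0],:t.shape[1]]
put(A,0,0);put(B,370,0);put(C,0,400);put(D,440,400)
cv2.imwrite("pics/z.png",o)
E
```

```text
[[0.42633105 0.31241681 0.05      ]] [[ 0.6273008  -0.08839573  0.2       ]] [[ 0.63747274 -0.01733524  0.247     ]]
[[ 0.75269381  0.09663413  0.08      ]
 [ 0.75545542 -0.13662044  0.08      ]
 [ 0.52804271  0.09531309  0.08      ]
 [ 0.52744162 -0.1301902   0.08      ]]
```

View pics/z.png

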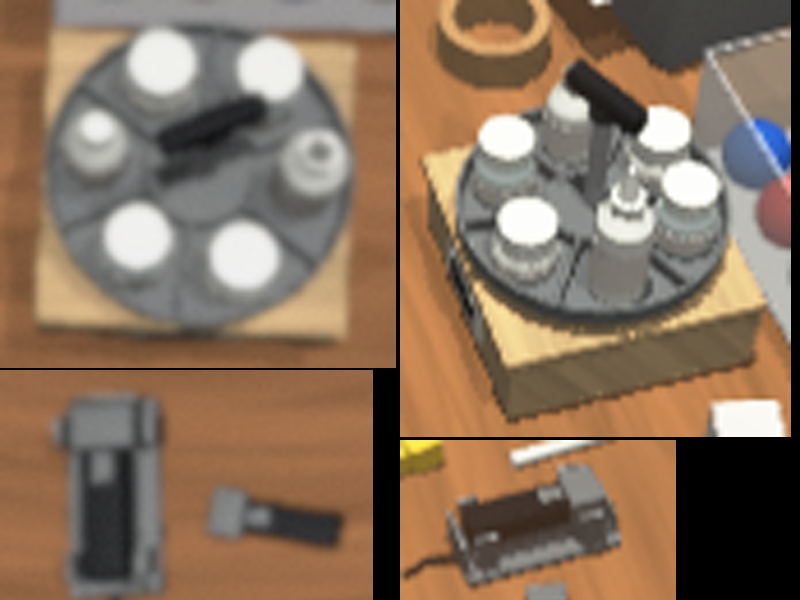

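The zoom (scale 4.6) shows the riser's top corners, the tray disc and the handle bar from about (165,138) to (262,105). It also shows the nozzle tip at (320,150), and the scanner's black body under the grey head with its window end pointing up the picture. Next is a pose fit using both cameras.

```bash
cat > fit.py <<'E'
from h import *
from scipy.optimize import least_squares
up=lambda p,o:(np.array(p,float)+.5)/4.6-.5+np.array(o)
T=up([[54,33],[355,43],[37,325],[346,333]],(246,110))
S=up([[26,158],[107,363],[362,302],[112,418]],(270,165))
X0,X1,Y=-.11,.11,.113
mt=[[X1,Y,.08],[X1,-Y,.08],[X0,Y,.08],[X0,-Y,.08]]
ms=[[X0,Y,.08],[X0,-Y,.08],[X1,-Y,.08],[X0,-Y,0]]
def res(p): return np.r_[proj("top",place(mt,*p))-T,proj("side",place(ms,*p))-S].ravel()
r=least_squares(res,[.64,-.02,0],loss="soft_l1"); print("riser",r.x,np.degrees(r.x[2]));print(np.round(res(r.x).reshape(-1,2),1))
rp=r.x
rim=up([[200,175]],(246,110)); print("tray centre top",ray("top",rim,.1))
h=ray("top",up([[165,138],[262,105]],(246,110)),.245); print("handle",h,h.mean(0),np.linalg.norm(h[0]-h[1]),np.degrees(np.arctan2(*(h[1]-h[0])[[1,0]])))
h=ray("side",up([[572,75],[645,118]],(270-400/4.6,165)),.24); print("handle side",h,h.mean(0),np.linalg.norm(h[0]-h[1]),np.degrees(np.arctan2(*(h[1]-h[0])[[1,0]])))
print("nozzle tip",ray("top",up([[320,150]],(246,110)),.236),ray("side",up([[629,170]],(270-400/4.6,165)),.236))
# scanner: dark mask
f=cv2.imread("pics/top0.png"); g=f.max(2); m=np.zeros_like(g); m[198:236,178:200]=(g[198:236,178:200]<60)
ys,xs=np.nonzero(m); P=ray("top",np.c_[xs,ys],.056); c,(w),a=cv2.minAreaRect((P[:,:2]*1000).astype(np.float32)); print("scanner body",len(xs),c,w,a)
v=np.linalg.svd(P[:,:2]-P[:,:2].mean(0))[2][0]; print("mean",P.mean(0)*1000,"dir deg",np.degrees(np.arctan2(v[1],v[0])))
o=lambda p:up(p,(165,185-370/4.6))
print("cradle outline px@10mm",ray("top",o([[72,590],[162,590]]),.01),"head front/right/left @60",ray("top",o([[72,398],[158,398],[72,445],[158,445]]),.06))
print("body corners@56",ray("top",o([[90,450],[136,450],[80,580],[131,580]]),.056))
E
python3 fit.py
```

```text
riser [ 0.64334016 -0.01899874 -0.02836925] -1.6254384162261653
[[-1.  -0.8]
 [-0.2 -0.4]
 [-0.1 -0.8]
 [ 0.5  0.2]
 [-1.5 -0.3]
 [-0.3  0.8]
 [ 1.1  0.2]
 [-2.5  1.5]]
tray centre top [[ 0.6418232  -0.01995254  0.1       ]]
handle [[ 0.629701    0.01224437  0.245     ]
 [ 0.65241194 -0.05037109  0.245     ]] [ 0.64105647 -0.01906336  0.245     ] 0.066606925330002 -70.06404120584682
handle side [[ 0.6259138   0.00671142  0.24      ]
 [ 0.66162872 -0.05178257  0.24      ]] [ 0.64377126 -0.02253557  0.24      ] 0.06853541676228622 -58.59283885370269
nozzle tip [[ 0.62533993 -0.08886328  0.236     ]] [[ 0.63157116 -0.0930175   0.236     ]]
scanner body 236 (415.52801513671875, 316.5320739746094) (90.75005340576172, 36.77540588378906) 0.7552277445793152
mean [406.75946345 313.94519621  56.        ] dir deg 172.95542089441847
cradle outline px@10mm [[0.36005834 0.34855478 0.01      ]
 [0.36095301 0.28097183 0.01      ]] head front/right/left @60 [[0.49851096 0.34427023 0.06      ]
 [0.49929255 0.28106799 0.06      ]
 [0.4638099  0.34286783 0.06      ]
 [0.46460234 0.27989024 0.06      ]]
body corners@56 [[0.46074055 0.33030547 0.056     ]
 [0.4611663  0.29653327 0.056     ]
 [0.36572139 0.3338919  0.056     ]
 [0.3662112  0.29680704 0.056     ]]
```

Run:
```python
from h import *
E=[(a,b) for a in range(8) for b in range(a) if bin(a^b).count("1")==1]
rp=(.6433,-.019,-.028); sp=(.431,.314,-.02)
L=[]
def b(B,p,c): L.append((place(B,*p),E,c))
b(box(-.11,.11,-.113,.113,0,.08),rp,(0,0,255)); b(box(-.108,-.108,-.037,.037,.019,.055),rp,(255,0,0))
b(box(-.065,.031,-.017,.017,.028,.056),sp,(0,255,255)); b(box(.031,.065,-.024,.024,.028,.06),sp,(0,255,0)); b(box(-.075,.075,-.035,.035,0,.01),sp,(255,0,255))
b(box(-.009,.009,-.038,.038,.223,.247),(.6433,-.019,np.radians(25)),(255,255,0))
o=np.zeros((600,800,3),np.uint8)
for n,(x,y,w,h),(ox,oy) in(("top",(246,108,85,85),(0,0)),("top",(165,185,60,55),(0,350)),("side",(270,160,95,105),(400,0)),("side",(205,150,65,50),(420,395))):
    im=cv2.imread(f"pics/{n}0.png")[y:y+h,x:x+w]; k=4.1; im=cv2.resize(im,None,fx=k,fy=k,interpolation=2)
    for P,e,c in L:
        q=((proj(n,P)-[x,y]+.5)*k-.5).astype(int)
        for a,d in e: cv2.line(im,tuple(map(int,q[a])),tuple(map(int,q[d])),c,1)
    t=o[oy:oy+im.shape[0],ox:ox+im.shape[1]]; t[:]=im[:t.shape[0],:t.shape[1]]
cv2.imwrite("pics/ov.png",o)
```

```text
(no output)
```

View pics/ov.png

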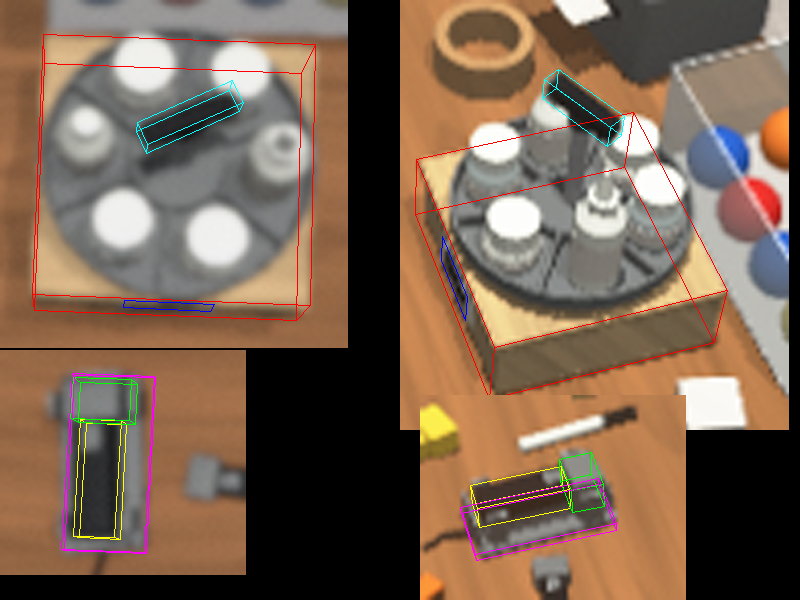

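The overlay fits within about 1–2 px. The riser is at about (0.643, -0.019) with yaw -1.6°. The scanner is at about (0.431, 0.315) with yaw near 0. I'll start moving: above the scanner with the hand at 0.06.

>>> play_rows(linear=[[0.035,-0.0365,0],[0.035,-0.0365,0],[0.035,-0.0365,0],[0.035,-0.0365,0],[0.035,-0.0365,0],[0.035,-0.0365,0],[0.035,-0.0365,0],[0.038,-0.0362,0]], turn=[1.7,1.7,1.7,1.7,1.7,1.7,1.7,1.7], hand=0.06)

```text
time: 2.3
tool_pos: [0.4318, 0.3143, 0.2316]
tool_rot: [0.0, 0.0, 1.0, 0.0]
contact_force: [-0.4, -0.4, -0.5]
gripper_width: 0.705
grasp_force: 0.0
```

>>> play_rows(linear=[[0,0,-0.03],[0,0,-0.04],[0,0,-0.04],[0,0,-0.01],[0,0,0]], turn=[0,0,0,0,0])

```text
time: 2.92
tool_pos: [0.4308, 0.3156, 0.1115]
tool_rot: [-0.0, 0.001, 1.0, -0.0]
contact_force: [0.7, 0.2, 0.3]
gripper_width: 0.7
grasp_force: 0.0
```

```bash
cat > look.py <<'E'
import sys
from h import *
out=sys.argv[1]; o=np.zeros((560,800,3),np.uint8); x0=0
for a in sys.argv[2:]:
    n,x,y,w,h=a.split(","); x,y,w,h=map(int,(x,y,w,h)); im=grab_frame(n)[y:y+h,x:x+w,::-1]; k=min(400/w,560/h)
    im=cv2.resize(np.ascontiguousarray(im),None,fx=k,fy=k,interpolation=2); o[:im.shape[0],x0:x0+im.shape[1]]=im; x0+=400; print(n,"k",k)
cv2.imwrite(f"pics/{out}.png",o)
E
python3 look.py g1 top,150,160,90,110 side,190,110,90,110
```

```text
top k 4.444444444444445
side k 4.444444444444445
```

View pics/g1.png

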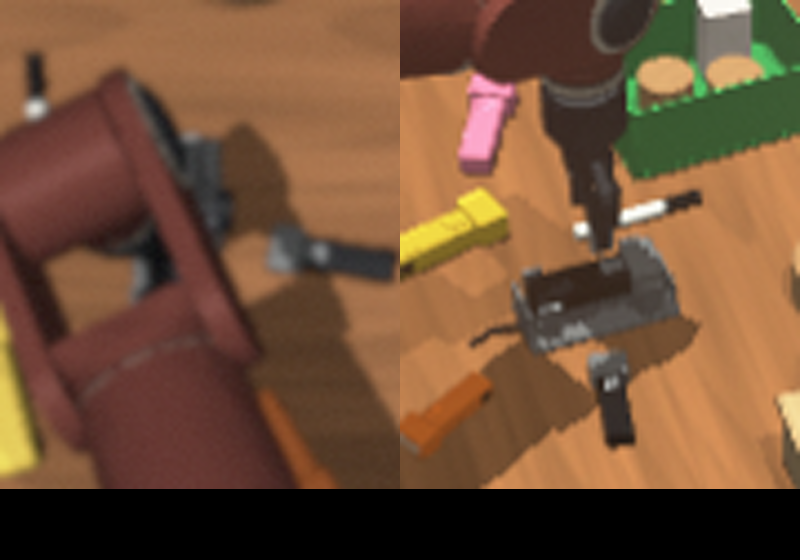

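The side view shows the fingers coming down above the scanner body, near crop (603,240). The arm hides the top view. Descending.

>>> play_rows(linear=[[0,0,-0.03],[0,0,-0.03],[0,0,-0.02],[0,0,-0.006],[0,0,0]], turn=[0,0,0,0,0])

```text
time: 3.65
tool_pos: [0.4317, 0.3161, 0.0266]
tool_rot: [0.001, 0.001, 1.0, 0.0]
contact_force: [-0.0, 1.5, 0.6]
gripper_width: 0.698
grasp_force: 0.0
```

>>> play_rows(linear=[[0,0,0],[0,0,0],[0,0,0],[0,0,0]], turn=[0,0,0,0], hand=0)

```text
time: 4.15
tool_pos: [0.4322, 0.3171, 0.0273]
tool_rot: [0.002, 0.001, 1.0, 0.002]
contact_force: [-1.2, 4.7, 5.2]
gripper_width: 0.391
grasp_force: 59.5
```

>>> play_rows(linear=[[0,0,0.01],[0,0,0.02],[0,0,0.03],[0,0,0]], turn=[0,0,0,0])

```text
time: 4.65
tool_pos: [0.4324, 0.316, 0.0875]
tool_rot: [0.002, 0.001, 1.0, 0.001]
contact_force: [0.7, 0.1, -1.0]
gripper_width: 0.39
grasp_force: 58.4
```

>>> play_rows(linear=[[-0.004,-0.03,0],[-0.004,-0.045,0],[-0.004,-0.045,0],[-0.004,-0.045,0],[-0.004,-0.045,0],[-0.004,-0.045,0],[-0.004,-0.045,0],[-0.004,-0.029,0]], turn=[-0.2,-0.2,-0.2,-0.2,-0.2,-0.2,-0.2,-0.2])

```text
time: 5.65
tool_pos: [0.3972, -0.0151, 0.0835]
tool_rot: [-0.001, 0.016, 1.0, -0.0]
contact_force: [-0.4, 1.4, -1.0]
gripper_width: 0.395
grasp_force: 58.6
```

>>> play_rows(linear=[[0,0,-0.02],[0,0,-0.02],[0,0,-0.015],[0,0,-0.007],[0,0,0]], turn=[0,0,0,0,0])

```text
time: 6.28
tool_pos: [0.3983, -0.0133, 0.0226]
tool_rot: [-0.001, 0.015, 1.0, 0.0]
contact_force: [0.4, -0.1, -0.5]
gripper_width: 0.389
grasp_force: 58.8
```

```bash
python3 look.py g2 top,240,110,90,110 side,220,150,110,140; python3 -c "
from plant import *;s=state();print(s['tool_pos'],s['gripper_width'],s['time'])"
```

```text
top k 4.444444444444445
side k 3.6363636363636362
[ 0.3993332  -0.01347876  0.02380559] 0.3919046122223863 6.375
```

View pics/g2.png

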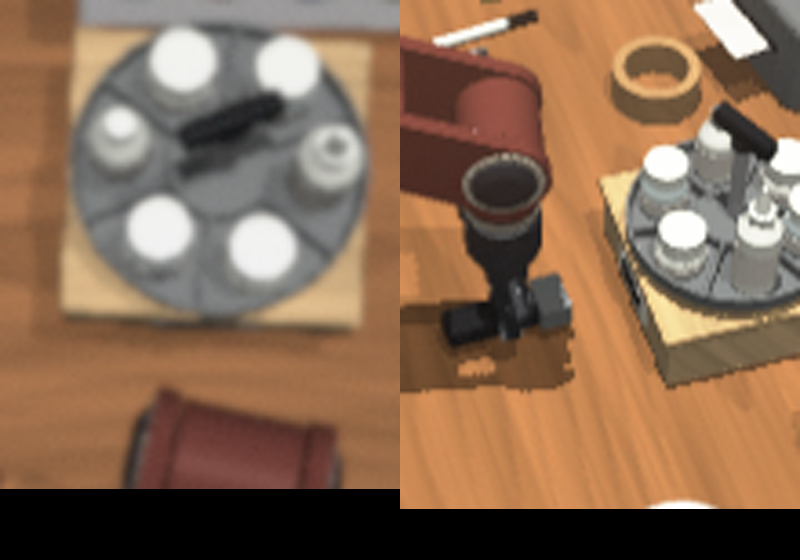

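The side view shows the scanner held level, its grey head and window facing the label about 7 cm away. Holding.

>>> play_rows(linear=[[0,0,0],[0,0,0],[0,0,0],[0,0,0],[0,0,0],[0,0,0],[0,0,0],[0,0,0]], turn=[0,0,0,0,0,0,0,0])

```text
time: 7.38
tool_pos: [0.3988, -0.0135, 0.0233]
tool_rot: [0.0, 0.015, 1.0, -0.0]
contact_force: [-0.4, -0.2, -1.1]
gripper_width: 0.394
grasp_force: 58.8
```

>>> play_rows(linear=[[0,0,0],[0,0,0],[0,0,0],[0,0,0],[0,0,0],[0,0,0],[0,0,0],[0,0,0]], turn=[0,0,0,0,0,0,0,0])

```text
time: 8.38
tool_pos: [0.3988, -0.0135, 0.0233]
tool_rot: [-0.0, 0.015, 1.0, 0.0]
contact_force: [-0.8, -0.9, -1.0]
gripper_width: 0.395
grasp_force: 58.8
```

>>> play_rows(linear=[[0,0,0.02],[0,0,0.02],[0,0,0.025],[0,0,0.005]], turn=[0,0,0,0])

```text
time: 8.88
tool_pos: [0.4001, -0.0137, 0.0951]
tool_rot: [0.002, 0.015, 1.0, -0.0]
contact_force: [-0.6, -0.9, -1.6]
gripper_width: 0.391
grasp_force: 58.8
```

>>> play_rows(linear=[[0.004,0.03,0],[0.004,0.045,0],[0.004,0.045,0],[0.004,0.045,0],[0.004,0.045,0],[0.004,0.045,0],[0.004,0.045,0],[0.004,0.0295,0]], turn=[0.2,0.2,0.2,0.2,0.2,0.2,0.2,0.2])

```text
time: 9.88
tool_pos: [0.4301, 0.3177, 0.0919]
tool_rot: [-0.001, -0.0, 1.0, -0.0]
contact_force: [0.2, -0.3, -0.9]
gripper_width: 0.388
grasp_force: 58.9
```

>>> play_rows(linear=[[0,0.001,0],[0,0,0]], turn=[0,0])

```text
time: 10.12
tool_pos: [0.4302, 0.3164, 0.0922]
tool_rot: [-0.001, 0.001, 1.0, -0.001]
contact_force: [0.2, 0.5, -1.0]
gripper_width: 0.39
grasp_force: 58.9
```

>>> play_rows(linear=[[0.0015,0.0015,-0.01],[0,0,-0.02],[0,0,-0.015],[0,0,-0.008],[0,0,-0.006],[0,0,0]], turn=[0,0,0,0,0,0])

```text
time: 10.88
tool_pos: [0.4322, 0.3185, 0.034]
tool_rot: [-0.0, 0.001, 1.0, -0.0]
contact_force: [-0.4, 1.1, -1.5]
gripper_width: 0.393
grasp_force: 58.9
```

>>> play_rows(linear=[[0,0,-0.004],[0,0,-0.004],[0,0,0]], turn=[0,0,0])

```text
time: 11.25
tool_pos: [0.4329, 0.319, 0.0274]
tool_rot: [0.001, 0.001, 1.0, 0.0]
contact_force: [-1.5, -1.3, 4.8]
gripper_width: 0.391
grasp_force: 59.5
```

Seated: the TCP height matches the pick height and there is light upward contact. Releasing to 0.06.

>>> play_rows(linear=[[0,0,0],[0,0,0],[0,0,0]], turn=[0,0,0], hand=0.06)

```text
time: 11.62
tool_pos: [0.4322, 0.3185, 0.0261]
tool_rot: [-0.0, 0.001, 1.0, -0.0]
contact_force: [0.8, -0.7, -0.3]
gripper_width: 0.705
grasp_force: 0.0
```

>>> play_rows(linear=[[0,0,0.02],[0,0,0.03],[0,0,0.04],[0,0,0.05],[0,0,0.05],[0,0,0.05],[0,0,0.04]], turn=[0,0,0,0,0,0,0])

```text
time: 12.5
tool_pos: [0.4325, 0.3186, 0.3088]
tool_rot: [0.001, 0.001, 1.0, 0.001]
contact_force: [0.4, 1.0, -0.4]
gripper_width: 0.704
grasp_force: 0.0
```

>>> play_rows(linear=[[0,-0.025,0],[0,-0.025,0],[0,-0.025,0],[0,-0.025,0]], turn=[-8,-8,-8,-8])

```text
time: 13.0
tool_pos: [0.4322, 0.2178, 0.3061]
tool_rot: [-0.0, 0.278, 0.96, -0.0]
contact_force: [0.8, 0.7, 1.0]
gripper_width: 0.699
grasp_force: 0.0
```

```bash
python3 look.py g3 top,150,160,90,110 side,190,110,90,110
```

```text
top k 4.444444444444445
side k 4.444444444444445
```

View pics/g3.png

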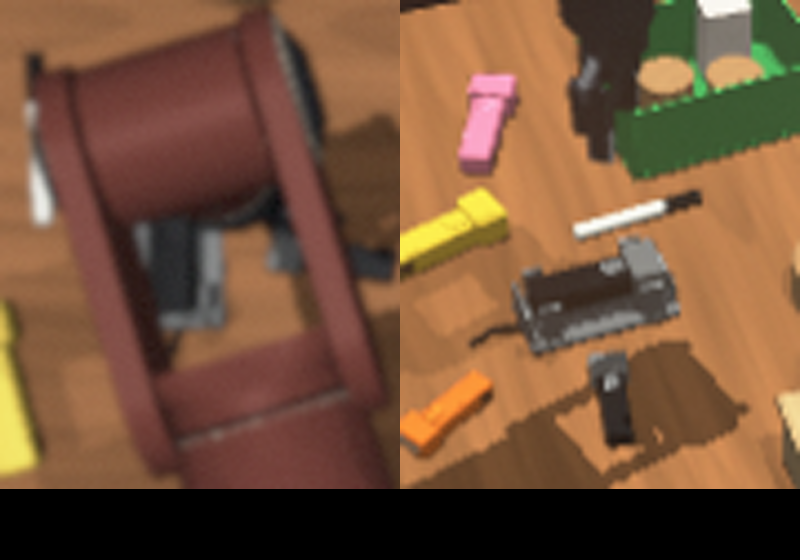

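The side view shows the scanner back home in its cradle, exactly as at the start. Next, the handle.

>>> play_rows(linear=[[0.026,-0.0295,0],[0.026,-0.0295,0],[0.026,-0.0295,0],[0.026,-0.0295,0],[0.026,-0.0295,0],[0.026,-0.0295,0],[0.027,-0.0295,0],[0.027,-0.0305,0]], turn=[-4.2,-4.2,-4.1,-4.1,-4.1,-4.1,-4.1,-4.1])

```text
time: 14.1
tool_pos: [0.6435, -0.0186, 0.3059]
tool_rot: [-0.0, 0.538, 0.843, 0.0]
contact_force: [0.5, -0.3, 0.2]
gripper_width: 0.699
grasp_force: 0.0
```

>>> play_rows(linear=[[0,0,-0.02],[0,0,-0.015],[0,0,0]], turn=[0,0,0])

```text
time: 14.48
tool_pos: [0.6407, -0.0171, 0.2683]
tool_rot: [-0.002, 0.537, 0.844, -0.001]
contact_force: [-0.4, 0.1, -0.2]
gripper_width: 0.696
grasp_force: 0.0
```

```bash
python3 look.py g4 top,240,90,100,120 side,260,110,100,130
```

```text
top k 4.0
side k 4.0
```

View pics/g4.png

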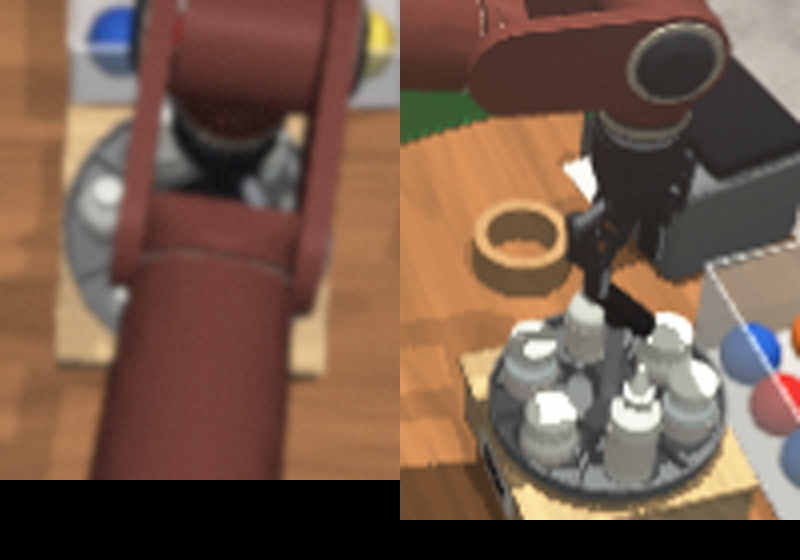

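The fingers straddle the bar in the side view, with the left one at crop (597,285), the right one at (650,250) and the handle at (630,308). Descending and closing.

>>> play_rows(linear=[[0.001,-0.001,-0.015],[0,0,-0.02],[0,0,-0.015],[0,0,0]], turn=[0,0,0,0])

```text
time: 15.08
tool_pos: [0.642, -0.0193, 0.2183]
tool_rot: [-0.002, 0.538, 0.843, -0.001]
contact_force: [0.7, 0.1, 0.1]
gripper_width: 0.703
grasp_force: 0.0
```

>>> play_rows(linear=[[0,0,0],[0,0,0],[0,0,0],[0,0,0],[0,0,0]], turn=[0,0,0,0,0], hand=0)

```text
time: 15.7
tool_pos: [0.6434, -0.0195, 0.2226]
tool_rot: [0.0, 0.538, 0.843, -0.0]
contact_force: [-4.1, -0.4, 4.5]
gripper_width: 0.202
grasp_force: 59.6
```

>>> play_rows(linear=[[0,0,0],[0,0,0],[0,0,0],[0,0,0],[0,0,0],[0,0,0],[0,0,0],[0,0,0]], turn=[-2,-3,-5,-6,-6,-6,-6,-6])

```text
time: 16.7
tool_pos: [0.6418, -0.0196, 0.2226]
tool_rot: [-0.001, 0.795, 0.607, -0.002]
contact_force: [-11.9, -0.4, 8.0]
gripper_width: 0.198
grasp_force: 59.9
```

>>> play_rows(linear=[[0,0,0],[0,0,0],[0,0,0],[0,0,0],[0,0,0],[0,0,0],[0,0,0],[0,0,0]], turn=[-6,-6,-6,-6,-6,-5,-3,0])

```text
time: 17.7
tool_pos: [0.6405, -0.0188, 0.2226]
tool_rot: [-0.002, 0.949, 0.317, -0.003]
contact_force: [-17.1, 2.0, 9.3]
gripper_width: 0.202
grasp_force: 60.3
```

```bash
python3 look.py g5 top,240,90,100,120 side,260,130,100,130
python3 - <<'E'
from h import *
s=state();print(s['tool_pos'],s['tool_rot'],s['grasp_force'],s['gripper_width'])
# predicted nozzle tip / base in side crop for the goal
P=place([[-.075,0,.236],[-.075,0,.18],[-.075,0,.098]],.6433,-.019,-.028)
print((proj("side",P)-[260,130]+.5)*4+[400,0]); print((proj("top",P)-[240,90]+.5)*4)
for d in trace("side","nozzle_bottle"): print(d["p"],d["location"])
E
```

```text
top k 4.0
side k 4.0
[ 0.64053069 -0.01884703  0.2225693 ] [-0.00159594  0.9484889   0.31678902 -0.00331284] 60.23908317089081 0.19933802493488761
[[538.07059631 242.1411892 ]
 [534.57567282 284.87855838]
 [529.74533655 343.51004607]]
[[206.16993476 284.49503714]
 [201.02231509 299.81106394]
 [194.24637189 319.97102627]]
0.49 [293.1, 208.8]
0.22 [306.0, 198.6]
```

View pics/g5.png

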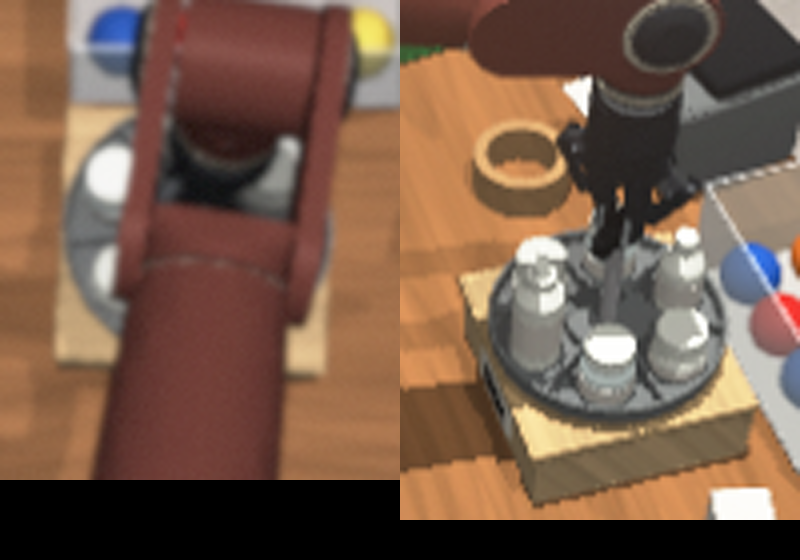

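The side view shows the nozzle bottle near the goal, with its tip at about (541,247) against a predicted (538,242). All jars are upright. I'll fit the remaining angle with a silhouette.

Run:
```python
from h import *
f=grab_frame("side"); 
t=np.linspace(0,2*np.pi,40); ring=lambda r,z:np.c_[r*np.cos(t),r*np.sin(t),0*t+z]
cyl=np.r_[ring(.023,0),ring(.023,.082)]; 
def sil(d):
    a=-.028+np.pi+np.radians(d); c=[.6433+.075*np.cos(a),-.019+.075*np.sin(a)]
    return c,[cv2.convexHull(proj("side",place(P,*c,0,.098)).astype(np.float32)) for P in(cyl,ring(.006,.138))]
k=6;im=cv2.resize(np.ascontiguousarray(f[170:245,270:345,::-1]),None,fx=k,fy=k,interpolation=2)
for d,col in((0,(0,255,0)),(6,(0,0,255))):
    for h in sil(d)[1]: cv2.polylines(im,[((h-[270,170]+.5)*k-.5).astype(np.int32)],True,col,1)
cv2.imwrite("pics/fin.png",im)
T=trace("side","nozzle_bottle")
m=T[0]["region"]; ys,xs=np.nonzero(m); print(T[0]["p"],m.sum(),xs.min(),xs.max(),ys.min(),ys.max(),xs.mean(),ys.mean())
for d in range(-10,13,2):
    b=np.zeros(m.shape,np.uint8)
    for h in sil(d)[1][:1]: cv2.fillConvexPoly(b,np.round(h).astype(int),1)
    b=b>0; print(d,round((b&m).sum()/(b|m).sum(),3),np.round(sil(d)[0],3),b.nonzero()[1].mean())
```

```text
0.53 270 288 300 194 220 293.89629629629627 208.61851851851853
-10 0.56 [ 0.57  -0.004] 291.768253968254
-8 0.587 [ 0.569 -0.006] 291.78980891719743
-6 0.633 [ 0.569 -0.009] 292.0031152647975
-4 0.653 [ 0.569 -0.012] 292.01875
-2 0.702 [ 0.568 -0.014] 292.2852564102564
0 0.761 [ 0.568 -0.017] 292.6964856230032
2 0.762 [ 0.568 -0.02 ] 292.74603174603175
4 0.781 [ 0.568 -0.022] 293.0092879256966
6 0.778 [ 0.569 -0.025] 293.1521739130435
8 0.784 [ 0.569 -0.027] 293.7650793650794
10 0.744 [ 0.569 -0.03 ] 294.0123839009288
12 0.738 [ 0.57  -0.033] 294.3312101910828
```

View pics/fin.png

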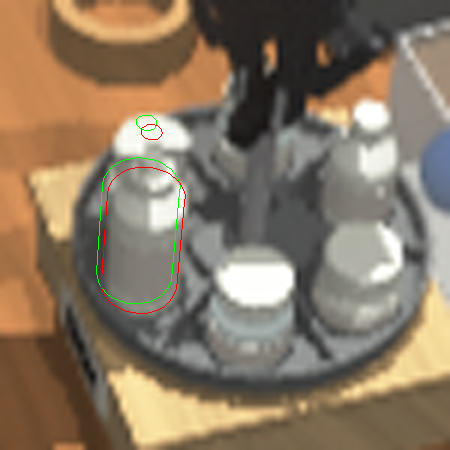

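The red outline, 6° short of the goal, fits the bottle best. I'll turn a further -5° and ease the side load on the grip.

>>> play_rows(linear=[[-0.0005,0,0.0005],[-0.0005,0,0.0005],[-0.0005,0,0],[0,0,0],[0,0,0],[0,0,0],[0,0,0],[0,0,0]], turn=[-2,-2,-1,0,0,0,0,0])

```text
time: 18.95
tool_pos: [0.6404, -0.0187, 0.2226]
tool_rot: [-0.001, 0.961, 0.275, -0.002]
contact_force: [-9.2, 2.4, 4.4]
gripper_width: 0.201
grasp_force: 59.5
```

Run:
```python
from h import *
grab_frame("side"); T=trace("side","nozzle_bottle"); print([(d["p"],d["location"]) for d in T[:2]])
T=trace("side","scanner"); print([(d["p"],d["location"]) for d in T[:4]])
s=state(); print(s["tool_pos"],s["contact_force"],s["grasp_force"],s["joint_vel"].round(3),s["time"])
```

```text
[(0.83, [292.6, 207.8]), (0.71, [311.1, 190.1])]
[(0.76, [198.9, 159.0]), (0.65, [240.2, 196.4]), (0.59, [196.5, 205.0]), (0.54, [206.8, 143.9])]
[ 0.64040981 -0.01866754  0.22262571] [-9.39585462  2.31572187  5.12763808] 59.519755840301514 [-0.    -0.001  0.    -0.001 -0.002 -0.001] 19.1
```

```bash
python3 -c "
from plant import *
print(job_done())"
```

```text
the job is handed in; nothing more can be done
None
```

The job is handed in, but no verdict came back: the scanner was held at the label for 2 s and set back in its cradle, the nozzle bottle was turned to the front (by my image fit within about 2° of centre), and the gripper is still closed on the handle.

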